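Stack the wheel hubs on the parts scale and zero its dial

TASK

Finish the stack of hat-shaped wheel hubs on the scale's pan with the two hubs lying on the bench, alternating as they already lie: first the crown-down hub, crown to crown on the hub that is there, then the crown-up hub, brim to brim on top, all in line; set them down gently so that the pan is never pressed against its stop. When the pointer has come to rest under the full load, turn the white dial (black grip bar) until the red zero mark stands at the black pointer, then let go. Leave the other things on the bench where they are.

Things in the scene. Friction and masses are not known exactly. Their poses are not given: they have to be found in the camera images.
- scale: the parts scale, fixed to the bench: a grey base 130 x 295 x 25 mm with the round pan at its left (+y) end, and a blue housing 150 x 150 x 50 mm at its right (-y) end that carries the dial. Origin: on the bench surface; x and y axes along the short and the long side; the pan's axis is at (0, +85 mm), the dial's axis at (0, -85 mm)
- pan_centre (a point): centre of the top face of the steel pan, a flat disc 90 mm across and 4 mm thick on a spring; its top stands 70 mm above the bench when empty and sinks with the load
- pan (a joint): how far the pan has sunk, m: 0 empty, 0.035 against its stop. Spring 250 N/m, damped: about 4.3 mm for each hub (the hubs' masses vary by a quarter either way). It settles within a second
- pointer (a joint): angle of the black pointer, rad, driven by the pan: 110 rad per metre of sinking. At 0 it points along the scale's +y (to the pan); it grows clockwise as seen from above. It moves in the plane just under the dial and its tip shows beyond the dial's edge
- pointer_tip (a point): tip of the black pointer, 62 mm from the dial's axis, 54 mm above the bench
- dial (a joint): angle of the white dial, rad, range -1.0 to 3.2. At 0 its red zero mark points along the scale's +y; it grows clockwise as seen from above. The mark stands at the pointer when joint dial = joint pointer. Stays where it is left (friction about 0.04 N m)
- zero_mark (a point): outer end of the red zero mark on the white dial disc (90 mm across, top face 60 mm above the bench), 44 mm from the dial's axis; its x axis points outwards along the mark
- dial_grip (a point): point at which to hold the dial's black grip bar, on the dial's axis, 86 mm above the bench. The bar is 50 mm long along the line of the zero mark, 14 mm thick, and stands from 60 to 97 mm above the bench; a red line on its top points to the zero mark
- hub_base: the hub already on the pan, brim down, crown up, near the pan's centre. It is turned aluminium: a brim disc 60 mm across and 6 mm thick in bare metal, with a solid coaxial crown, blue anodised, 36 mm across and 20 mm long on one face, 26 mm high in all, about 110 g. Origin: centre of its underside (the brim face), z up; the flat crown face is 26 mm above
- hub_down: a hub lying on the bench crown down, brim up. It is turned aluminium: a brim disc 60 mm across and 6 mm thick in bare metal, with a solid coaxial crown, blue anodised, 36 mm across and 20 mm long on one face, 26 mm high in all, about 110 g. Origin: centre of its underside (the crown face); the brim is from 20 to 26 mm above it and can be held across its 60 mm rim
- hub_up: a hub lying on the bench brim down, crown up. It is turned aluminium: a brim disc 60 mm across and 6 mm thick in bare metal, with a solid coaxial crown, blue anodised, 36 mm across and 20 mm long on one face, 26 mm high in all, about 110 g. Origin: centre of its underside (the brim face); the crown is from 6 to 26 mm above it and can be held across its 36 mm
- wheel: bystander: small robot wheel lying flat, black tyre and yellow middle, 64 mm across, 24 mm high. Origin: centre of its underside
- servo: bystander: black servo motor standing, 54 x 20 x 40 mm with a white output disc. Origin: centre of its underside
- battery: bystander: blue battery pack 70 x 35 x 22 mm. Origin: centre of its underside
- jar: bystander: small closed jar, 40 mm across, 45 mm high. Origin: centre of its underside
- screwdriver: bystander: screwdriver 160 mm long lying on the bench, about 30 mm high at most. Origin: near its middle, on the bench, x axis to the blade
Mind the look-alikes: they are no part of the job. Leave any orange or pink look-alike of the hub_down alone.

How it is judged:
On the way, in this order (a step that is already met when the one before it is completed fails the run):
1. the crown-down hub stands crown to crown on the hub on the pan, let go (horizontal distance between hub_down and hub_base below 0.008 m and z of hub_down in the frame of hub_base between 0.023 and 0.029 m and angle between hub_down's own z axis and vertical below 0.1 rad and linear speed of hub_down below 0.02 m/s and contact force between hub_down and the fingers below 0.05 N), for 0.2 s.
2. the crown-up hub stands brim to brim on top, let go (all of step 1 and horizontal distance between hub_up and hub_down below 0.008 m and z of hub_up in the frame of hub_down between 0.023 and 0.029 m and angle between hub_up's own z axis and vertical below 0.1 rad and linear speed of hub_up below 0.02 m/s and contact force between hub_up and the fingers below 0.05 N), for 0.2 s.
3. the dial's red zero mark stands at the pointer, with the full stack on the pan (all of step 2 and y of pointer_tip in the frame of zero_mark between -0.0037 and 0.0037 m and x of pointer_tip in the frame of zero_mark above 0 m and velocity of joint pointer between -0.05 and 0.05 rad/s and velocity of joint dial between -0.02 and 0.02 rad/s), for 0.2 s.
At the end, for the whole second after the job is handed in: Three hubs on the pan, released, at rest, level, each centred within 8 mm on the one below: brim down, crown down, brim down from the bottom up; the lowest within 25 mm of the pan's centre. The zero mark is within 3.7 mm (3.4 degrees) of the pointer tip, sideways; pointer and dial at rest (all of step 3 and horizontal distance between hub_base and pan_centre below 0.025 m and z of hub_base in the frame of pan_centre between -0.004 and 0.004 m and angle between hub_base's own z axis and vertical below 0.1 rad); the robot touches nothing.
It fails at once if the pan is pressed to within 3 mm of its stop (value of joint pan above 0.032 m).
It fails at once if one of the bystanders (wheel, servo, battery, jar, screwdriver) is shifted by more than 30 mm (distance of any of wheel, servo, battery, jar, screwdriver from where it was at the start of the episode above 0.03 m).
It also fails if it takes over 67 s, if anything falls off the work surface, if the arm or the gripper's body presses on something with over 40 N, if the wrist force passes 120 N, or if a joint passes its speed limit or range.

ROBOT

A 7-joint arm with a two-finger parallel gripper is mounted at the origin on the work surface. World frame = base frame: x ahead of the robot, y to its left, z up, the work surface at z = 0. Lengths are in m, angles in rad, forces in N, time in s.
With the tool pointing down it reaches from about 0.4 to 0.9 m from the base axis. Payload 5.5 kg.
Tool frame: the origin (TCP) lies midway between the tips of the shut fingers; the grasp point (between the pads) lies 19 mm behind it (manip.grip_depth is the distance from the TCP to the grasp point, in m); z points along the fingers, x is the direction in which the jaws open and shut, and the axes are right-handed (so a half turn about z gives the same grasp; the last joint's range is limited). The gripper opens to 92 mm and grips with 3 to 60 N. Pads are 19 mm wide; open, the fingers measure 130 mm over their backs; the gripper's body (75 mm by 190 mm) begins 47 mm behind the grasp point.
Start: joints at [1.365, 0.501, -0.427, 1.55, 0.221, 1.138, -0.21], TCP at [0.294, -0.58, 0.227] pointing down, gripper open.
Joint ranges: [-2.88, 2.88], [-0.31, 2.03], [-1.54, 1.56], [0.2, 2.42], [-1.41, 4.55], [0.19, 2.02], [-2.57, 2.57]. Speed limits (rad/s): [2.57, 2.57, 3.14, 3.14, 3.14, 3.14, 3.14].

INTERFACE

Orientations are given as a unit quaternion [x, y, z, w].
In Python, from bench import manip, effector, viewer gives the robot as it stands. Calls block until the motion is done:
- manip.move_pose(position, orientation): joint-space move of the TCP to a pose.
- manip.servo_line(position, ori=None, vel=0.15): straight line of the TCP; ori=None keeps the orientation; vel is the mean speed in m/s.
- manip.movej(angles): joint-space move.
- effector.open_jaws() and effector.close(f_grip=None): open the fingers fully, or close them until they stop; f_grip is the grip in N (None keeps the last).
- manip.sleep(seconds).
- manip.solve_ik(position, orientation): joint angles nearest the present ones, or None.
- viewer.get_image(name): name is "side" or "top"; returns the picture (384x512x3 uint8, red, green, blue); there is no depth.
- viewer.get_calibration(name): a dict with "vfov" (degrees; the focal length in pixels is half the picture's height over the tangent of half this angle, whatever the lens; pixels are square), "cx", "cy" (the principal point, pixels), "eye" and "attitude" of the camera in the world. Camera axes: x right, y down, z forward; pixel columns grow to the right and rows downward; lengths in m; the calibration is good to about 2 mm. A picture is of the moment at which its call begins. get_calibration takes no time and is no camera call.
A pose or a line that the arm cannot do raises manip.PlanningError and nothing moves.
- manip.hand_in(): hands the job in, once; it reports no verdict.
Readings, each from a call of its own:
- manip.current_clock(): time.
- manip.current_q(): joint angles.
- manip.current_joint_velocities(): joint speeds.
- manip.current_tau(): joint torques, N m.
- manip.current_tool_pos(): TCP position.
- manip.current_tcp_rot(): TCP orientation.
- manip.current_force(): force on the tool from outside, world axes, zero at the start.
- manip.current_wrist_torque(): the same for the moment, N m.
- manip.current_finger_gap(): finger opening in m.
Only numpy, scipy, OpenCV 4.12 (cv2) and the standard library are available. Lean on these libraries where they do the work, as an engineer would, in place of code of your own. Each camera call takes 0.05 s, during which the arm holds its last target.

## Working session

There is one attempt and no reset: what is moved stays moved. The work goes in short steps, each a Python script; the robot and the scene stay as the last script left them, time stands still between calls to the robot, and variables do not carry over. Pictures are saved under pics/ and viewed, and the job is handed in when it is done.

```bash
ls; mkdir -p pics
python3 - <<'E'
from bench import manip, effector, viewer
import cv2
for n in("side","top"):
    im=viewer.get_image(n); cv2.imwrite(f"pics/{n}0.png",im[:,:,::-1]); print(n,viewer.get_calibration(n))
print(manip.current_clock(),manip.current_tool_pos(),manip.current_tcp_rot(),manip.grip_depth,manip.current_finger_gap())
E
```

```text
pics
side {'vfov': 43.89432828170232, 'cx': 259.64687398234145, 'cy': 191.46186372671272, 'eye': array([0.23887066, 0.68067855, 0.88544538]), 'attitude': array([-0.23478295,  0.90711068, -0.33998089,  0.08025074])}
top {'vfov': 50.6989513560842, 'cx': 253.71544344905678, 'cy': 188.89442942600613, 'eye': array([0.45373581, 0.07171159, 1.12146531]), 'attitude': array([-0.69736487,  0.71535964, -0.02627015,  0.03539342])}
0.1 [ 0.29338432 -0.57933289  0.22579564] [ 8.52003657e-01 -5.23535117e-01 -7.08716970e-04 -4.97383286e-04] 0.0188 0.09216199733380313
```

View pics/side0.png

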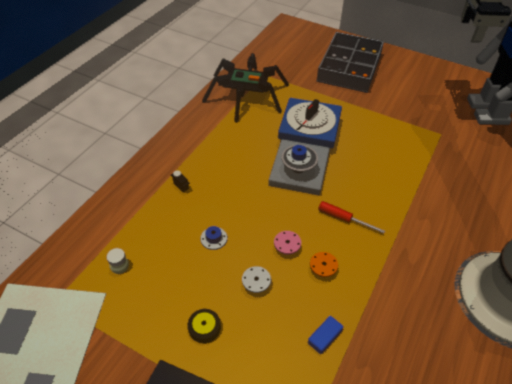

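View pics/top0.png

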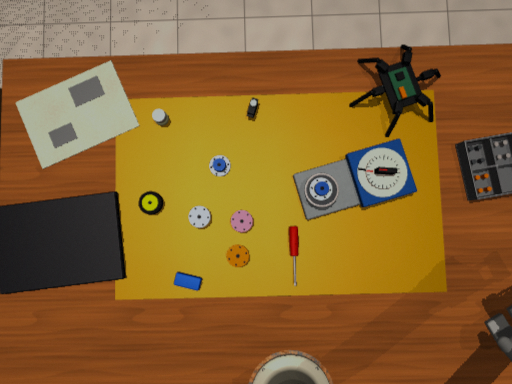

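Both views show white-topped hub_down (top 200,217; side 256,280), hub_up (top 219,166; side 214,237), the base hub on the pan (top 321,188), the dial (top 384,172), and pink and orange decoys. I'll enlarge these areas to read pixels more closely.

```bash
cat > h.py <<'E'
import numpy as np,cv2
from scipy.spatial.transform import Rotation as R
from scipy.optimize import least_squares
from bench import manip, effector, viewer
def crop(n,u0,v0,w,h,s,name,im=None):
    if im is None: im=viewer.get_image(n)
    c=cv2.resize(np.ascontiguousarray(im[v0:v0+h,u0:u0+w,::-1]),None,fx=s,fy=s,interpolation=cv2.INTER_CUBIC)
    for k in range(0,w,10):
        cv2.putText(c,str(u0+k),(k*s,8),0,.3,(0,255,0),1); cv2.line(c,(k*s,10),(k*s,16),(0,255,0),1)
    for k in range(0,h,10):
        cv2.putText(c,str(v0+k),(0,k*s+3),0,.3,(0,255,0),1); cv2.line(c,(20,k*s),(26,k*s),(0,255,0),1)
    cv2.imwrite("pics/"+name,c)
def ray(n,u,v):
    c=viewer.get_calibration(n); f=192/np.tan(np.radians(c["vfov"]/2))
    d=R.from_quat(c["attitude"]).apply([(u-c["cx"])/f,(v-c["cy"])/f,1]); return np.array(c["eye"]),d/np.linalg.norm(d)
def proj(n,P):
    c=viewer.get_calibration(n); f=192/np.tan(np.radians(c["vfov"]/2))
    p=R.from_quat(c["attitude"]).inv().apply(np.asarray(P)-c["eye"]); return np.array([c["cx"]+f*p[...,0]/p[...,2],c["cy"]+f*p[...,1]/p[...,2]]).T
def onz(n,u,v,z):
    e,d=ray(n,u,v); return e+d*(z-e[2])/d[2]
def tri(a,b):
    e1,d1=ray("top",*a); e2,d2=ray("side",*b)
    s=np.linalg.lstsq(np.c_[d1,-d2],e2-e1,rcond=None)[0]; p,q=e1+s[0]*d1,e2+s[1]*d2
    return (p+q)/2,np.linalg.norm(p-q)
E
python3 - <<'E'
from h import *
t=cv2.imread("pics/top0.png")[:,:,::-1]; s=cv2.imread("pics/side0.png")[:,:,::-1]
crop("top",185,145,70,100,6,"c1.png",t)
crop("top",290,135,130,90,6,"c2.png",t)
crop("side",195,215,100,85,7,"c3.png",s)
crop("side",265,90,80,110,5,"c4.png",s)
E
```

```text
(no output)
```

View pics/c1.png

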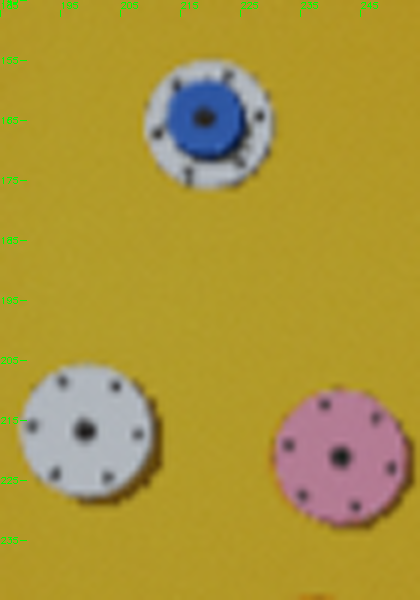

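View pics/c2.png

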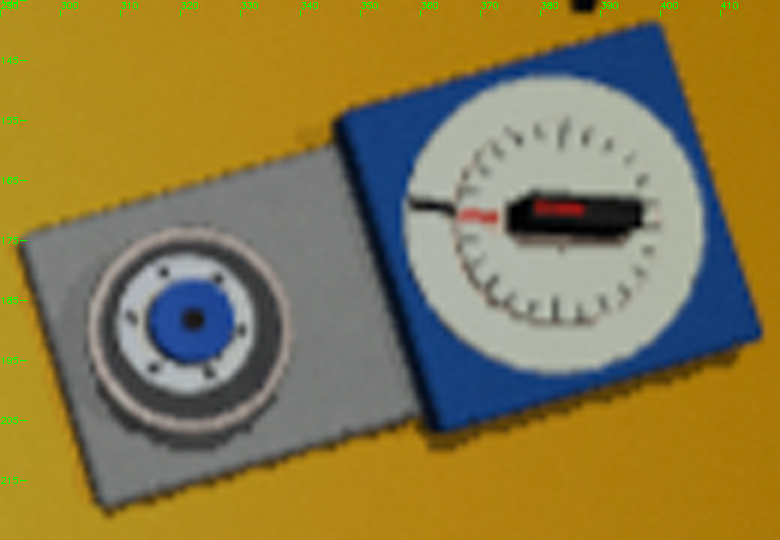

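View pics/c3.png

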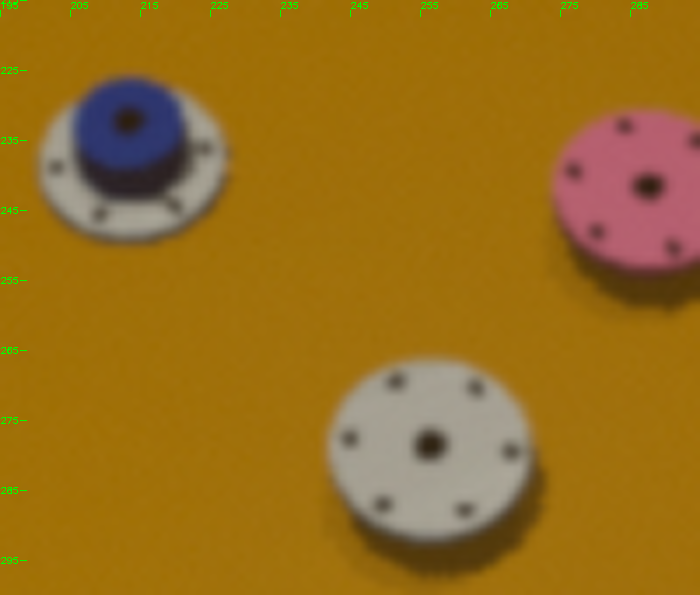

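View pics/c4.png

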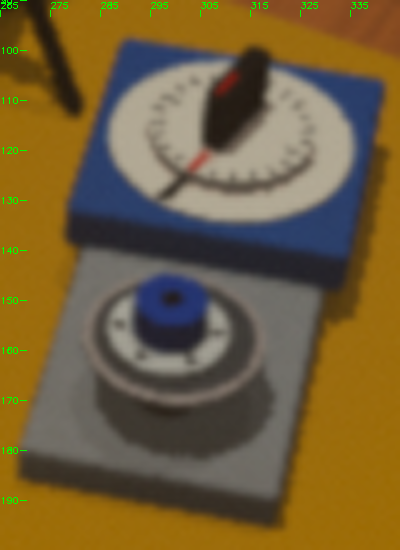

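```bash
cat > m.py <<'E'
from h import *
def cc(x,y,s,u0,v0): return (u0+(x+.5)/s-.5, v0+(y+.5)/s-.5)
P={}
P["down"]=(cc(85,431,6,185,145),cc(430,445,7,195,215))
P["up"]=(cc(204,118,6,185,145),cc(128,121,7,195,215))
P["base"]=(cc(193,319,6,290,135),cc(172,298,5,265,90))
P["housing NW"]=(cc(337,115,6,290,135),cc(67,212,5,265,90))
P["base far-l corner"]=(cc(22,240,6,290,135),cc(282,500,5,265,90))
P["tip"]=(cc(411,203,6,290,135),cc(160,198,5,265,90))
P["markinner"]=(cc(496,218,6,290,135),cc(207,152,5,265,90))
E
python3 - <<'E'
from m import *
for k,(a,b) in P.items(): print(k,np.round(a,1),np.round(b,1),*[np.round(x,4) for x in tri(a,b)])
# centroid of white brim hub_down
for n,f,box in(("top","pics/top0.png",(185,202,30,32)),("side","pics/side0.png",(238,262,38,36))):
    im=cv2.imread(f); u,v,w,h=box; c=im[v:v+h,u:u+w].astype(int)
    m=((c[...,0]>0.6*c[...,2])).astype(np.uint8)
    cs,_=cv2.findContours(m,cv2.RETR_EXTERNAL,cv2.CHAIN_APPROX_NONE); k=max(cs,key=cv2.contourArea)
    e=cv2.fitEllipse(k); print(n,e[0][0]+u,e[0][1]+v,e[1],e[2])
E
```

```text
down [198.8 216.4] [256.  278.1] [0.4786 0.2346 0.0284] 0.0007
up [218.6 164.2] [212.9 231.9] [0.619  0.1785 0.0279] 0.001
base [321.8 187.8] [299.  149.2] [ 0.5417 -0.0893  0.0931] 0.0012
housing NW [345.8 153.8] [278. 132.] [ 0.6347 -0.164   0.0481] 0.0018
base far-l corner [293.2 174.6] [321.  189.6] [ 0.5199 -0.0326  0.0459] 0.1284
tip [358.1 168.4] [296.6 129.2] [ 0.5946 -0.1936  0.0524] 0.0001
markinner [372.2 170.9] [306. 120.] [ 0.5852 -0.2281  0.0621] 0.0012
top 198.9953556060791 216.36126613616943 (21.41952896118164, 21.801694869995117) 70.03422546386719
side 256.029634475708 279.1405429840088 (25.138166427612305, 28.143644332885742) 91.3022232055664
```

```bash
cat >> m.py <<'E'
def fit(a,b,z):  # xy at known z, both views
    r=lambda p:np.r_[proj("top",[p[0],p[1],z])-a,proj("side",[p[0],p[1],z])-b]
    s=least_squares(r,[.5,0]); return s.x,s.fun
def q(y): return np.array([np.cos(y/2),np.sin(y/2),0,0])
E
python3 - <<'E'
from m import *
for k,z in(("down",.026),("up",.026),("base",.0917),("tip",.054),("markinner",.060)): print(k,*[np.round(x,4) for x in fit(*P[k],z)], onz("top",*P[k][0],z)[:2])
d=fit(*P["down"],.026)[0]; u=fit(*P["up"],.026)[0]; b=fit(*P["base"],.0917)[0]
for nm,p,z in(("d",d,.006),("u",u,.0085),("b",b,.0937),("b2",b,.15),("dial",[.56,-.26],.067)):
    for y in np.radians([-150,-120,-90,-60,-30,0,30,60,90]):
        s=manip.solve_ik([*p,z],q(y)); print(nm,round(np.degrees(y)),None if s is None else np.round(s,2))
E
```

```text
down [0.4789 0.234 ] [ 0.397   0.0257 -0.1677  0.2881] [0.47894948 0.23504127]
up [0.6195 0.178 ] [ 0.3365  0.1054 -0.2103  0.2226] [0.6197706  0.17892224]
base [ 0.5419 -0.0899] [ 0.2486  0.1767 -0.2654  0.1885] [ 0.54236784 -0.089321  ]
tip [ 0.5942 -0.1928] [-0.1441  0.0817  0.008  -0.2422] [ 0.59444044 -0.19314117]
markinner [ 0.5856 -0.2292] [ 0.2817  0.1456 -0.2774  0.283 ] [ 0.58603508 -0.22843575]
d -150 [-1.03  0.71  0.68  2.01 -0.71  0.68 -2.51]
d -120 [-0.54  0.59  0.04  1.99 -0.04  0.56 -2.56]
d -90 [-0.52  0.59  0.01  1.99 -0.02  0.56 -2.06]
d -60 [ 0.06  0.72 -0.73  1.97  0.72  0.73 -2.15]
d -30 [ 0.12  0.76 -0.8   1.97  0.79  0.77 -1.68]
d 0 [ 0.02  0.7  -0.67  1.97  0.66  0.7  -1.06]
d 30 [-0.03  0.68 -0.6   1.97  0.6   0.68 -0.49]
d 60 [-0.01  0.68 -0.63  1.97  0.63  0.69  0.02]
d 90 [ 0.03  0.7  -0.68  1.97  0.67  0.71  0.5 ]
u -150 [-0.79  0.84  0.68  1.72 -0.69  0.83 -2.42]
u -120 [-0.18  0.73 -0.2   1.7   0.2   0.73 -2.57]
u -90 [ 0.08  0.8  -0.56  1.69  0.55  0.82 -2.31]
u -60 [ 0.12  0.82 -0.63  1.68  0.62  0.84 -1.83]
u -30 [ 0.15  0.84 -0.67  1.68  0.65  0.86
[... 879 characters left out ...]
82  1.87  0.45  0.96 -0.79]
b2 0 [ 0.81  0.54 -0.9   1.86  0.51  0.98 -0.31]
b2 30 [ 0.86  0.58 -0.98  1.86  0.57  1.01  0.16]
b2 60 [ 0.86  0.58 -0.98  1.86  0.57  1.01  0.68]
b2 90 [ 0.88  0.6  -1.02  1.86  0.59  1.02  1.19]
dial -150 [ 0.53  0.61 -0.18  1.76  0.14  0.79 -2.34]
dial -120 [ 0.6   0.62 -0.28  1.75  0.23  0.8  -1.88]
dial -90 [ 0.68  0.63 -0.39  1.75  0.31  0.82 -1.43]
dial -60 [ 0.75  0.65 -0.48  1.75  0.39  0.84 -0.96]
dial -30 [ 0.8   0.67 -0.56  1.74  0.45  0.86 -0.49]
dial 0 [ 0.86  0.69 -0.64  1.74  0.52  0.88 -0.01]
dial 30 [ 0.9   0.72 -0.71  1.74  0.58  0.9   0.47]
dial 60 [ 0.98  0.77 -0.84  1.74  0.69  0.95  0.91]
dial 90 [ 1.03  0.81 -0.92  1.74  0.76  0.99  1.39]
```

Run:
```python
from m import *
d=fit(*P["down"],.026)[0]
manip.move_pose([*d,.15],q(np.pi/2)); 
manip.servo_line([*d,.007],vel=.12)
effector.close(f_grip=8); print(manip.current_finger_gap(),manip.current_tool_pos(),manip.current_clock())
effector.open_jaws()
manip.servo_line([*d,.035],vel=.12)
manip.move_pose([*d,.035],q(0)); manip.servo_line([*d,.007],vel=.1)
crop("top",160,180,100,75,7,"g1.png"); 
effector.close(f_grip=20); print(manip.current_finger_gap(),manip.current_tool_pos(),manip.current_clock())
manip.servo_line([*d,.19],vel=.2)
print(manip.current_finger_gap(),manip.current_clock(),manip.current_force())
crop("top",160,180,100,75,7,"g2.png"); crop("side",200,190,150,110,5,"g3.png")
```

```text
0.05925592328926156 [0.47894429 0.23391367 0.00708603] 5.0
0.059098312615010425 [0.47904327 0.23396624 0.00718042] 8.475
0.05893786696658678 9.5417 [ 0.34106748  0.01039    -1.16840424]
```

View pics/g3.png

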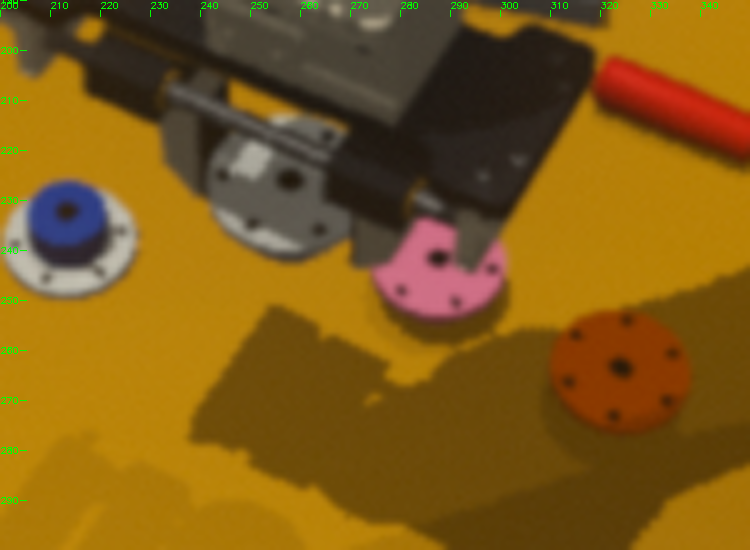

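Run:
```python
from m import *
print(proj("side",[.479,.234,.209]),manip.current_tool_pos(),manip.current_clock())
b=fit(*P["base"],.0917)[0]
manip.move_pose([*b,.19],q(0)); manip.servo_line([*b,.135],vel=.12)
crop("side",230,90,130,110,6,"p1.png"); crop("top",270,130,120,90,6,"p1t.png"); print(manip.current_tool_pos(),manip.current_clock())
print(proj("side",[*b,.154]),proj("top",[*b,.154]))
```

```text
[256.57800183 225.00553613] [0.47796106 0.23339421 0.18860515] 9.6417
[ 0.54269541 -0.0895976   0.13583635] 11.6
[300.80284557 129.77729238] [326.00485019 185.60037128]
```

View pics/p1.png

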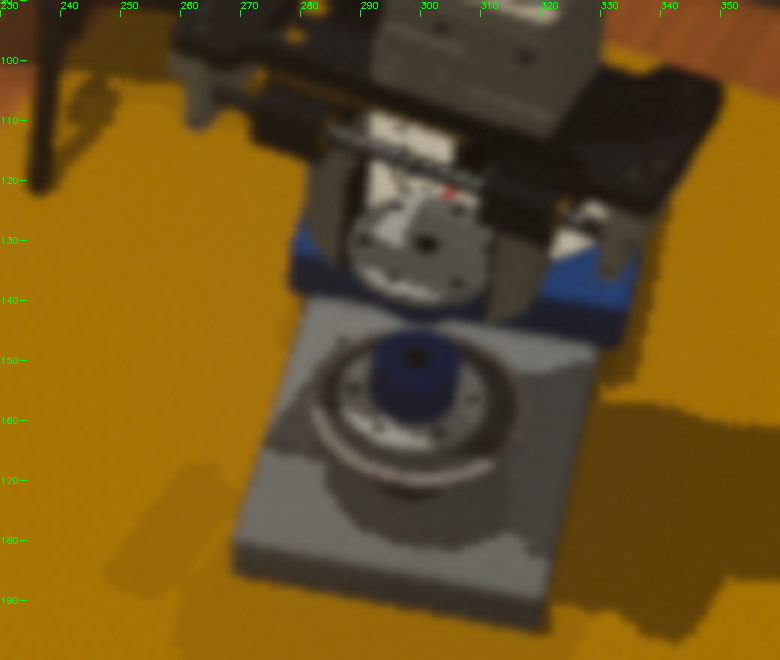

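View pics/p1t.png

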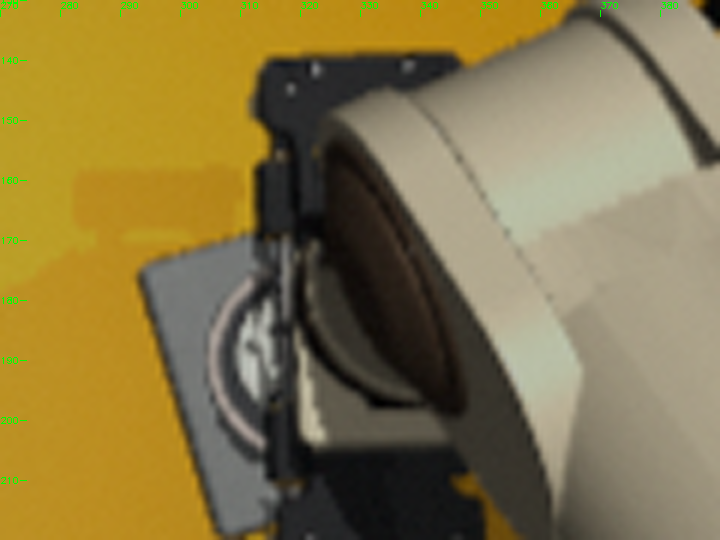

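Run:
```python
from m import *
b=fit(*P["base"],.0917)[0]
for z in (.104,.100,.0975,.095):
    manip.servo_line([*b,z],vel=.03); manip.sleep(.15); print(z,manip.current_tool_pos(),manip.current_force())
crop("side",230,90,130,110,6,"p2.png"); print(manip.current_clock())
```

```text
0.104 [ 0.54206185 -0.0899622   0.10421114] [ 0.30430496  0.61904522 -0.97390348]
0.1 [ 0.54189308 -0.08989228  0.09998187] [-0.08652311  0.01023067 -1.30112572]
0.0975 [ 0.54188876 -0.08996533  0.09750845] [ 0.14090123 -0.62038872 -0.51614257]
0.095 [ 0.54199132 -0.08998516  0.09505571] [-0.34863186 -0.54878277  0.8336198 ]
14.2167
```

View pics/p2.png

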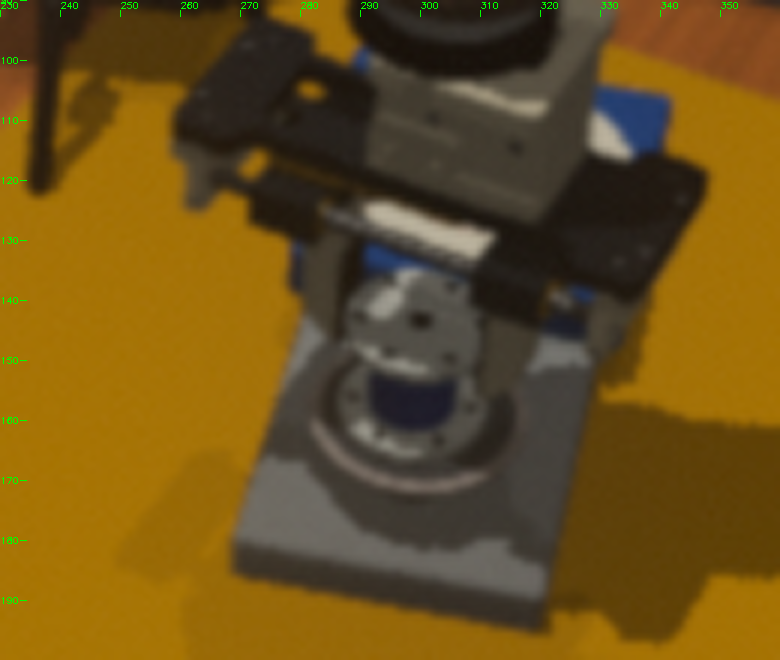

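Run:
```python
from m import *
b=fit(*P["base"],.0917)[0]; u=fit(*P["up"],.026)[0]
effector.open_jaws(); manip.sleep(.3)
manip.servo_line([*b,.17],vel=.12)
manip.move_pose([*u,.12],q(np.pi/2))
crop("side",265,90,80,110,5,"r1.png"); crop("top",290,135,130,90,6,"r1t.png"); print(manip.current_clock())
manip.servo_line([*u,.0095],vel=.12)
effector.close(f_grip=8); print(manip.current_finger_gap(),manip.current_tool_pos(),manip.current_clock())
effector.open_jaws()
manip.servo_line([*u,.035],vel=.12)
manip.move_pose([*u,.035],q(0)); manip.servo_line([*u,.0095],vel=.1)
effector.close(f_grip=20); print(manip.current_finger_gap(),manip.current_tool_pos(),manip.current_clock())
manip.servo_line([*u,.21],vel=.25)
crop("side",170,130,110,100,6,"r2.png")
print(proj("side",[*u,.21+.0165]),manip.current_tool_pos(),manip.current_clock(),manip.current_finger_gap())
```

```text
17.2083
0.03595350664534008 [0.61941632 0.17796226 0.00945882] 19.1917
0.0353920763021547 [0.61952585 0.1779481  0.00952734] 23.1917
[206.26152863 169.82070124] [0.61838768 0.17714842 0.20787063] 24.1917 0.03553106789724496
```

View pics/r1.png

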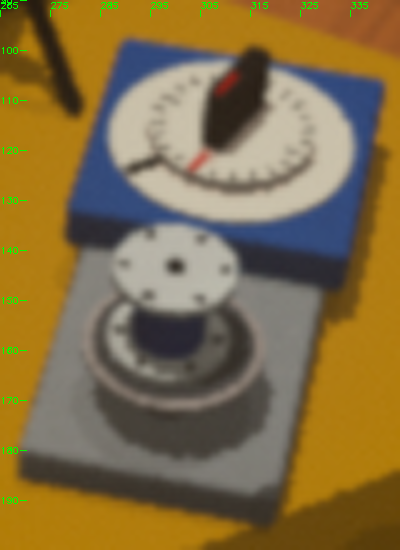

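View pics/r1t.png

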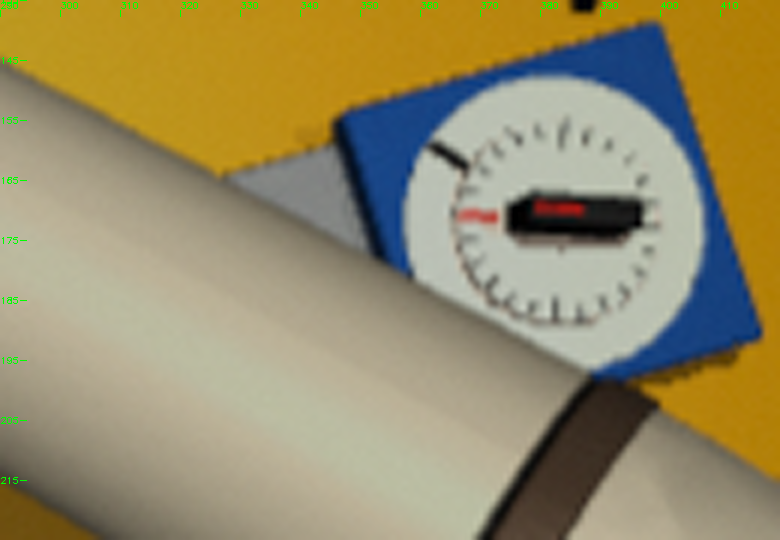

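View pics/r2.png

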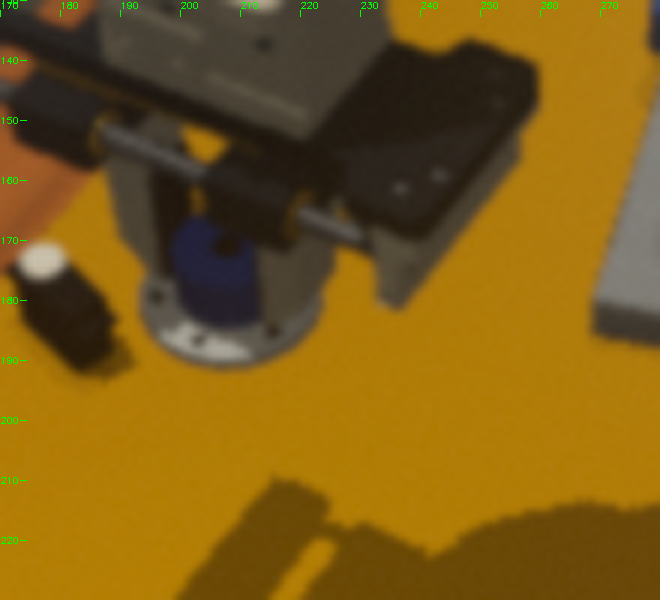

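Run:
```python
from m import *
b=fit(*P["base"],.0917)[0]
print("hub_down pred side",proj("side",[*b,.1133]),"meas 299.8,142.8")
manip.move_pose([*b,.21],q(0)); manip.servo_line([*b,.135],vel=.12)
crop("side",230,70,130,110,6,"s1.png")
for z in (.124,.1215,.119):
    manip.servo_line([*b,z],vel=.03); manip.sleep(.15); print(z,manip.current_tool_pos(),manip.current_force())
crop("side",230,70,130,110,6,"s2.png"); print(manip.current_clock())
```

```text
hub_down pred side [299.43200378 142.77550093] meas 299.8,142.8
0.124 [ 0.54199195 -0.08987347  0.12410172] [ 0.22590253  0.4274451  -0.57477679]
0.1215 [ 0.54189504 -0.08998776  0.12151561] [ 0.33054858 -0.45369594 -0.0236781 ]
0.119 [ 0.54197808 -0.08993057  0.11905356] [-0.00408828 -0.08599677 -0.03171183]
27.6167
```

View pics/s1.png

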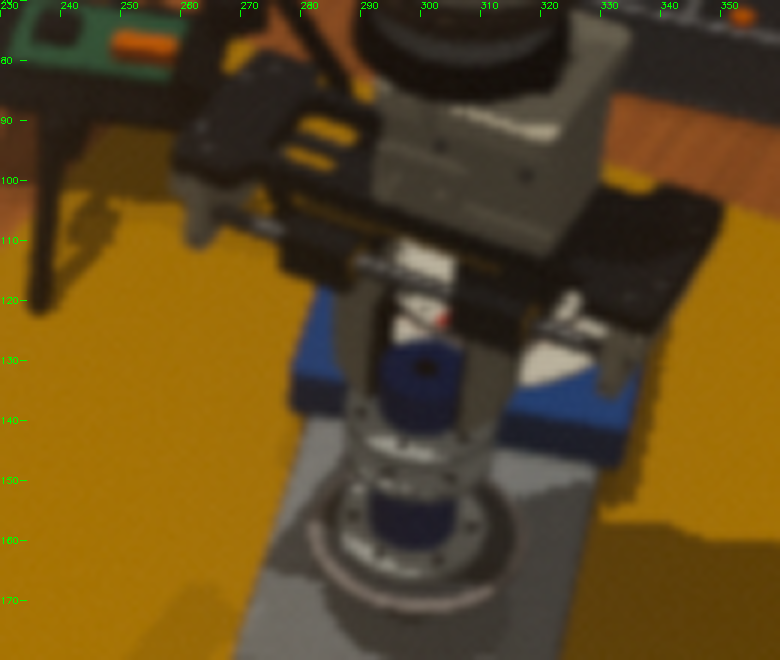

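View pics/s2.png

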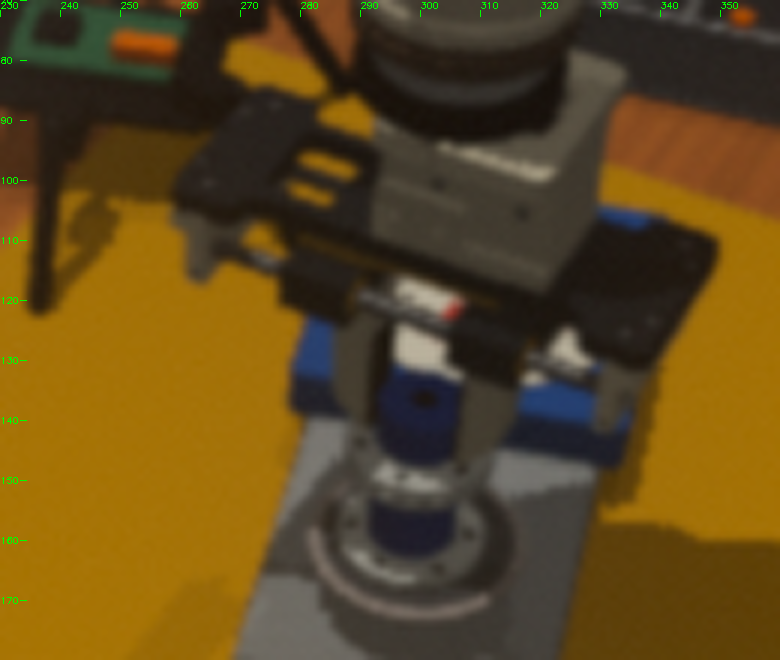

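Run:
```python
from m import *
b=fit(*P["base"],.0917)[0]
effector.open_jaws(); manip.sleep(.2)
manip.servo_line([*b,.22],vel=.15)
manip.move_pose([.58,.1,.24],q(0)); manip.sleep(.3)
crop("side",265,90,80,110,5,"t1.png"); crop("top",290,135,130,90,6,"t1t.png"); print(manip.current_clock())
```

```text
30.8667
```

View pics/t1.png

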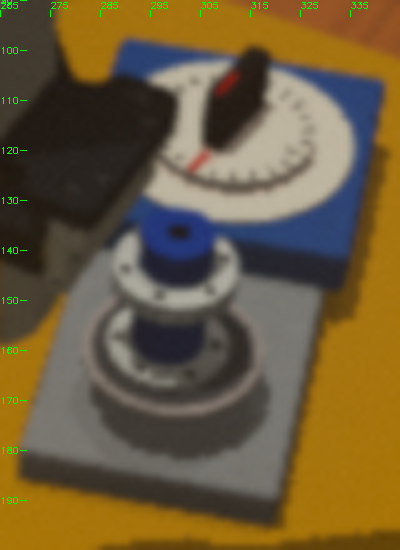

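View pics/t1t.png

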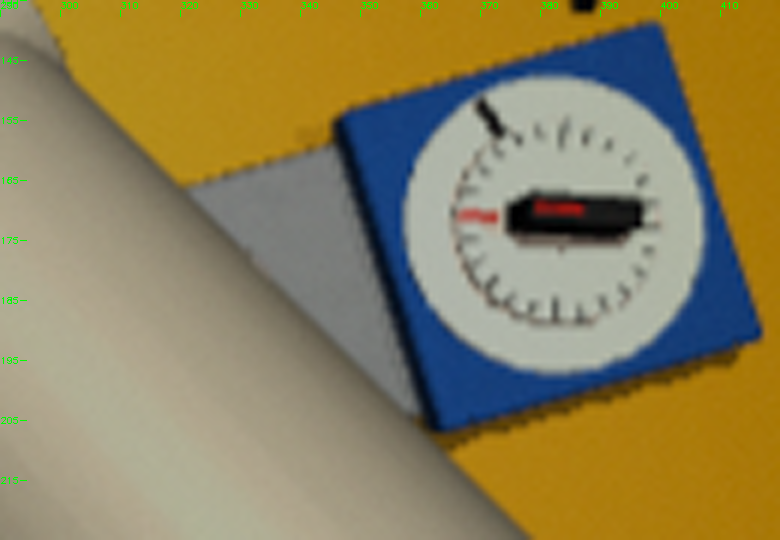

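```bash
cat >> m.py <<'E'
def c2(x,y,z): return onz("top",*cc(x,y,6,290,135),z)[:2]
E
python3 - <<'E'
from m import *
im=cv2.imread("pics/t1t.png"); 
hsv=cv2.cvtColor(im,cv2.COLOR_BGR2HSV); m=((hsv[...,1]<70)&(hsv[...,2]>140)).astype(np.uint8); m[:,:380]=0
k=max(cv2.findContours(m,cv2.RETR_EXTERNAL,cv2.CHAIN_APPROX_NONE)[0],key=cv2.contourArea)
e=cv2.fitEllipse(cv2.convexHull(k)); print(e)
A=c2(*e[0],.0505); print("face centre",A, "diam",e[1][0]/6*1.07/ (192/np.tan(np.radians(50.7/2))))
tips=[c2(411,203,.054),c2(432,146,.054),c2(480,99,.054)]
print("tips",tips,[np.linalg.norm(t-A) for t in tips])
r=least_squares(lambda p:[*(np.linalg.norm(t-p)-.062 for t in tips)],A); print("circ fit",r.x,r.fun)
ang=lambda v:np.degrees(np.arctan2(v[1],v[0]))
for C in(A,r.x):
  print([ang(t-C) for t in tips],"inner",ang(c2(503,135,.054)-C),"mark",ang(c2(459,215,.0602)-C),ang(c2(497,218,.0602)-C),np.linalg.norm(c2(459,215,.0602)-C))
print("bar red line",[c2(534,207,.097),c2(583,210,.097)],"bar ends",c2(507,203,.097),c2(640,200,.097), c2(528,192,.097),c2(640,198,.097))
n=c2(337,115,.05),c2(438,430,.05),c2(657,22,.05),c2(762,335,.05); print("housing corners",n,np.mean(n,0),ang(n[0]-n[2]),ang(n[1]-n[3]))
E
python3 - <<'E'
import cv2
im=cv2.imread("pics/t1t.png")[60:400,380:720]; cv2.imwrite("pics/t1z.png",cv2.resize(im,None,fx=1.75,fy=1.75,interpolation=cv2.INTER_CUBIC))
E
```

```text
((554.2913818359375, 223.99693298339844), (293.7649841308594, 302.7304992675781), 123.0682144165039)
face centre [ 0.5838668  -0.25662868] diam 0.1292692274933495
tips [array([ 0.59444044, -0.19314117]), array([ 0.61956585, -0.20358303]), array([ 0.63998558, -0.2257459 ])] [np.float64(0.06436198822368676), np.float64(0.06393952948609266), np.float64(0.06405516223710576)]
circ fit [ 0.58491148 -0.25459883] [ 0.000192   -0.00032718  0.00017434]
[np.float64(80.54435538943255), np.float64(56.059942764285715), np.float64(28.824466279446945)] inner 28.4724790259049 mark 84.97420631851753 85.61724605482391 0.04449594211640861
[np.float64(81.18650887674902), np.float64(55.81223739325231), np.float64(27.649717380267603)] inner 26.77255536586725 mark 86.140499822435 87.5858687196951 0.04239115768508926
bar red line [array([ 0.58567929, -0.23420958]), array([ 0.58384973, -0.25476382])] bar ends [ 0.587688   -0.22292752] [ 0.58746479 -0.27897145] [ 0.59213936 -0.23201197] [ 0.5883165  -0.27901859]
housing corners (array([ 0.63523079, -0.16324248]), array([ 0.49425453, -0.20120227]), array([ 0.67317396, -0.30700045]), array([ 0.53237641, -0.34511832])) [ 0.58375892 -0.25414088] 104.7853516781508 104.83632270786052
```

View pics/t1z.png

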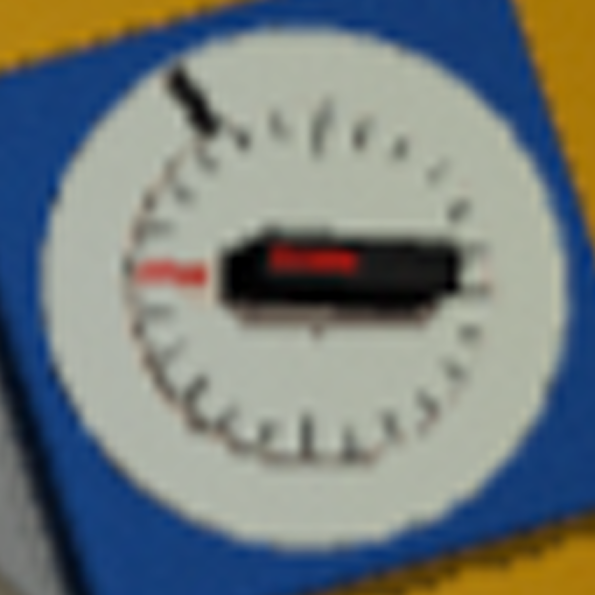

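Run:
```python
from m import *
C=[.584,-.2555]; y0=np.radians(-4.); y1=np.radians(28.2-90)
manip.move_pose([*C,.2],q(y0)); manip.servo_line([*C,.068],vel=.12)
crop("side",230,60,130,110,6,"d1.png")
effector.close(f_grip=10); print(manip.current_finger_gap(),manip.current_force(),manip.current_wrist_torque(),manip.current_clock())
for y in np.linspace(y0,y1,5)[1:]:
    manip.move_pose([*C,.068],q(y)); print(np.round(manip.current_force(),1),np.round(manip.current_wrist_torque(),2))
x=R.from_quat(manip.current_tcp_rot()).apply([1,0,0]); print(np.degrees(np.arctan2(x[1],x[0]))+90,manip.current_clock(),manip.current_tool_pos())
manip.sleep(.2)
effector.open_jaws(); manip.servo_line([*C,.2],vel=.15)
manip.move_pose([.58,.1,.24],q(0)); manip.sleep(.2)
crop("side",265,90,80,110,5,"d2.png"); crop("top",290,135,130,90,6,"d2t.png"); print(manip.current_clock())
```

```text
0.013777098840955638 [ 0.26742599 -0.32817788 -0.14143346] [-0.0304739  -0.08301193  0.01786418] 34.7
[ 2.2 -0.7 -3.6] [-0.2  -0.73 -0.08]
[ 5.  -1.5 -4.6] [-0.36 -1.   -0.01]
[ 5.7 -3.2 -6. ] [-0.54 -1.32 -0.  ]
[ 6.7 -3.7 -6.6] [-0.81 -1.5   0.01]
28.40208741891243 36.0 [ 0.5858781  -0.25680367  0.06804594]
40.1667
```

View pics/d2.png

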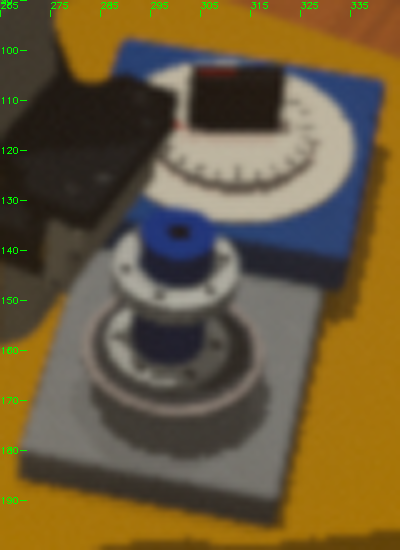

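View pics/d2t.png

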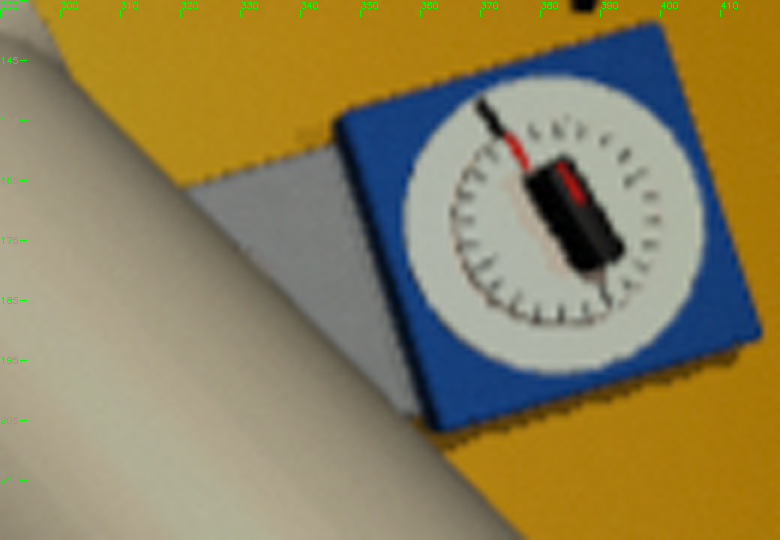

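Run:
```python
from m import *
c=cv2.imread("pics/d2t.png")[80:290,440:650]; cv2.imwrite("pics/d2z.png",cv2.resize(c,(630,630),interpolation=cv2.INTER_CUBIC))
ang=lambda v:np.degrees(np.arctan2(v[1],v[0]))
t,i,mo,mi=c2(481,100,.054),c2(501,134,.054),c2(508,137,.0602),c2(525,168,.0602)
for C in([.5839,-.2566],[.5849,-.2546],[.584,-.2555],[.5859,-.2568]): print(C,"tip",ang(t-C),"in",ang(i-C),"mark",ang(mo-C),ang(mi-C))
```

```text
[0.5839, -0.2566] tip 28.685188034714994 in 29.12025618525286 mark 29.260516199726155 31.1914169603551
[0.5849, -0.2546] tip 27.49931045837606 in 27.48529304418353 mark 27.52560186336003 28.563963163176332
[0.584, -0.2555] tip 27.848521135205065 in 27.968751099839277 mark 28.038411760112922 29.321271233477074
[0.5859, -0.2568] tip 29.738619813502684 in 30.602701632310897 mark 30.844128568709017 33.82076675155879
```

View pics/d2z.png

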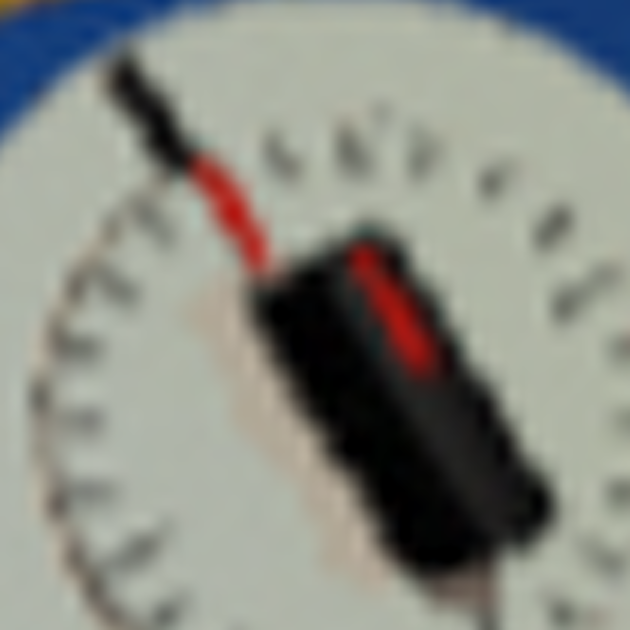

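The mark lines up with the pointer to about 1° and the stack looks unchanged, so I'm handing in.

Run:
```python
from h import *
manip.sleep(.3); print(manip.current_clock(),np.abs(manip.current_joint_velocities()).max()); print(manip.hand_in())
```

```text
40.4667 0.0024982884688377785
the job is handed in; nothing more can be done
None
```

I finished the stack, turned the dial to the pointer and handed the job in at 40.5 s of the 67 s limit. The hand-in reports no verdict.

**Stack:** I placed the crown-down hub and then the crown-up hub on the base hub. Each was gripped twice at right angles first, to centre it. I lowered each one slowly until the pan carried its weight, then let go. In the last side picture the three hubs stand upright and in line. The hub_down hole was about 0.4 pixel from where I predicted it. I checked hub_up's final centring only by eye.

**Pan:** The pan sank about 12 mm in total, judged from the pointer angle, well short of the 32 mm limit.

**Dial:** I turned it about 58° clockwise. In the last top picture the red mark lines up with the pointer tip to within about 1° (the limit is 3.4°), for most estimates of the dial's axis. Those estimates differ by about 2 mm. The arm's position under load, with 6–7 N of side force, suggests an axis 1–2 mm from the one I used. With that axis the mark's outer end is still about 1.1° from the tip. The mark's inner end reads 1–4° off, but it is close to the axis and hard to read in the image.

**Rest of the bench:** I did not touch the other things or the orange and pink look-alikes, but I did not check their positions again at the end. At hand-in the gripper was well clear of everything and the arm was at rest.

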